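# Sort left- and right-hand angle brackets into their trays

### The arm

A 6-joint arm with a two-finger parallel gripper is mounted at the origin on a cart in front of the work surface, level with it; the furniture and walls round the work are solid. World frame = base frame: x ahead of the robot, y to its left, z up, the work surface at z = 0. Lengths are in m, angles in rad, forces in N, time in s.
With the tool pointing down it reaches from about 0.425 to 0.95 m from the base axis. Payload 14.7 kg.
Tool frame: the origin (TCP) lies on the centre line of the jaws, within the pads' length; the fingertips stand manip.tcp_to_tips ahead of it and the grasp point (between the pads) lies 11 mm behind it (manip.tcp_to_tips is the distance from the TCP to the fingertips, in m); z points along the fingers, y is the line along which they close (so a half turn about z gives the same grasp; the last joint's range is limited). The gripper opens to 85 mm and grips with 20 to 120 N. Pads are 22 mm wide; open, the fingers measure 114 mm over their backs; the gripper's body (76 mm by 85 mm) begins 54 mm behind the grasp point. The pads swing forward as they close: fully open they stand 13 mm farther back than shut.
Start: joints at [-1.234, 0.48, 1.596, -0, 1.065, -0.047], TCP at [0.243, -0.603, 0.209] pointing down, gripper open.
Joint ranges: [-2.75, 2.75], [-0.82, 2.05], [0.23, 2.67], [-1.56, 4.7], [0.09, 2.69], [-2.92, 2.92]. Speed limits (rad/s): [1.89, 1.89, 2.39, 3.01, 3.01, 3.01].

### API

Orientations are given as a rotation vector (axis times angle).
In Python, from plant import monitor, eyes, manip gives the robot as it stands.
- The arm moves only by the shell command python3 -m crank 'ROWS'. ROWS is JSON, a list of rows, each an object of numbers: "rx", "ry", "rz": the turn, a rotation vector about the tool's x, y, z in units of 8 degrees (1.0 is 8 degrees); "tx", "ty", "tz": the shift along the tool's x, y, z in units of 30 mm (1.0 is 30 mm); "claw": the closure, from -1 (fully open) to 1 (shut). A call has 1 to 8 rows; each row is the pose to reach, as a shift and turn from the pose commanded when the call began, along the tool's axes at that moment; what a row does not reach only later rows make up. A row lasts 1/10 s, in which the tool goes at most 50 mm and 8.59 degrees, less where a joint would pass 70% of its speed; a pose out of reach is approached as far as the arm can. A call with a gripper value outside its range is refused whole. The fingers move at their own pace and stop on an object; the grip force is fixed at half the most. Time passes only in rows, so rows that repeat a pose let the fingers close. It gives the time, the measured TCP pose, the force, the opening and the grip force at its end, in the units of the state.
- monitor.read_state(): the state, without advancing time (a new reading comes with each control period).
- eyes.read_camera(name): name is "scene" or "top"; returns a dict with "pixels" (480x640x3 uint8, red, green, blue), "vertical_fov" (degrees; the focal length in pixels is half the picture's height over the tangent of half this angle, whatever the lens; pixels are square), "cx", "cy" (the principal point, pixels), "origin" and "rotation" of the camera in the world. Camera axes: x right, y down, z forward; pixel columns grow to the right and rows downward; lengths in m; the calibration is good to about 2 mm. A picture is of the moment at which its call begins. There is no depth.
- manip.sign_off(): hands the job in; it is judged then, once.
The state is a dict: "time": time; "q": joint angles; "qvel": joint speeds; "effort": joint torques, N m; "tool_pos": TCP position; "orientation": TCP orientation; "contact_force": force on the tool from outside, world axes, zero at the start; "ft_torque": the same for the moment, N m; "width": opening from 0.0 (shut) to 1.0 (fully open); "grip_force": force on a finger pad.
Only numpy, scipy, OpenCV 4.12 (cv2) and the standard library are available. Lean on these libraries where they do the work, as an engineer would, in place of code of your own. Each camera call takes 0.05 s, during which the arm holds its last target. There are 200 camera calls.

### The job

Three steel angle brackets stand on the stand's sloping seats, some left-hand and some right-hand: mirror images of one another. Put each into the tray whose fixed sample bracket is of the same hand, lying flat on the tray's floor with its flange upright and roughly parallel to the flange of the sample, none on top of another. Leave the tools and the gauge on the worktop where they are.

Things in the scene. Friction and masses are not known exactly. Their poses are not given: they have to be found in the camera images.
- left_a_flange (a point): Centre of the flange of a left-hand steel bracket (about 0.18 kg): flange 6 mm thick, 84 mm long, 55 mm high, to be gripped across its thickness here. z runs up the flange, y along it, x square to it towards the foot's side. Plate underside 27.5 mm below, plate top 22.5 mm below, flange edge 27.5 mm above this point. On the stand z leans 25 deg from vertical to the robot's right, x points up the slope.
- left_a: The same bracket, origin on the plate's underside below the flange's middle, same axes. Plate 5 mm thick, from x=-15 to 27 mm over the whole 84 mm length; a foot 30 mm wide at the +y end carries on to x=50 mm. Looking the way the foot points, flange upright at the back, the foot is at the left end: a left-hand bracket.
- left_b_flange (a point): Centre of the flange of a left-hand steel bracket (about 0.18 kg): flange 6 mm thick, 84 mm long, 55 mm high, to be gripped across its thickness here. z runs up the flange, y along it, x square to it towards the foot's side. Plate underside 27.5 mm below, plate top 22.5 mm below, flange edge 27.5 mm above this point. On the stand z leans 25 deg from vertical to the robot's right, x points up the slope.
- left_b: The same bracket, origin on the plate's underside below the flange's middle, same axes. Plate 5 mm thick, from x=-15 to 27 mm over the whole 84 mm length; a foot 30 mm wide at the +y end carries on to x=50 mm. Looking the way the foot points, flange upright at the back, the foot is at the left end: a left-hand bracket.
- right_a_flange (a point): Centre of the flange of a right-hand steel bracket (about 0.18 kg): flange 6 mm thick, 84 mm long, 55 mm high, to be gripped across its thickness here. z runs up the flange, y along it, x square to it towards the foot's side. Plate underside 27.5 mm below, plate top 22.5 mm below, flange edge 27.5 mm above this point. On the stand z leans 25 deg from vertical to the robot's right, x points up the slope.
- right_a: The same bracket, origin on the plate's underside below the flange's middle, same axes. Plate 5 mm thick, from x=-15 to 27 mm over the whole 84 mm length; a foot 30 mm wide at the -y end carries on to x=50 mm. Looking the way the foot points, flange upright at the back, the foot is at the right end: a right-hand bracket.
- left_tray_floor (a point): Middle of the inner floor, 4 mm above the worktop, of the grey tray for left-hand brackets: inside 160 (x) by 116 mm (y), walls 4 mm thick, their top 14 mm above this point; z up. Fixed. The trays differ only in the sample; either may be on the robot's left. The sample's flange runs along y; two brackets fit one behind the other, 74 mm apart in x.
- left_tray_sample (a point): Centre of the flange of the sample left-hand bracket that marks its tray: fixed upright on a ledge beyond the tray's +x wall, 149 mm from the floor's middle, its foot pointing back at the tray (tray -x). Flange top 59 mm above the worktop. Axes as the tray's. Same shape and steel as the loose brackets.
- right_tray_floor (a point): Middle of the inner floor, 4 mm above the worktop, of the grey tray for right-hand brackets: inside 160 (x) by 116 mm (y), walls 4 mm thick, their top 14 mm above this point; z up. Fixed. The trays differ only in the sample; either may be on the robot's left. The sample's flange runs along y; two brackets fit one behind the other, 74 mm apart in x.
- right_tray_sample (a point): Centre of the flange of the sample right-hand bracket that marks its tray: fixed upright on a ledge beyond the tray's +x wall, 149 mm from the floor's middle, its foot pointing back at the tray (tray -x). Flange top 59 mm above the worktop. Axes as the tray's. Same shape and steel as the loose brackets.
- stand_base (a point): Grey sheet-steel stand, 336 mm long (its x, across the robot's front, roughly towards the robot's left), 106 mm deep, fixed. Point: below the middle seat, on the base plate's top, 4 mm above the worktop, z up. Three seats in a row along x, 125 mm apart, each sloping 25 deg, rising to +x, 58 mm high at most, with an 8 mm lip below; the bracket's straight long edge (its -x) rests on the lip.
- caliper_mid (a point): A caliper, 62x200x14 mm, lying among the work, to be left alone. Point 6 mm above the worktop, at its middle.
- spanner_24_mid (a point): An open spanner, 49x213x8 mm, lying among the work, to be left alone. Point 6 mm above the worktop, at its middle.
- dial_gauge_mid (a point): A round dial gauge on its back, 91x66x29 mm, lying among the work, to be left alone. Point 6 mm above the worktop, at its middle.
- brush_mid (a point): A flat brush, 27x185x11 mm, lying among the work, to be left alone. Point 6 mm above the worktop, at its middle.

How it is judged:
By the outcome, as a careful person would: the job done as asked, in the order asked, and still so for the second after the job is handed in, with the robot touching nothing.
It also fails if it takes over 72 s, if anything falls off the work surface, if the arm or the gripper's body presses on something with over 40 N, if the wrist force passes 120 N, or if a joint passes its speed limit or range.

## Working session

There is one attempt and no reset: what is moved stays moved. The work goes in short steps, Python scripts to look and compute and a shell command to move; the robot and the scene stay as the last step left them, time stands still between calls to the robot, and variables do not carry over. Pictures are saved under pics/ and viewed, at most 10 in all, crops included, and the job is handed in when it is done.

```bash
ls; mkdir -p pics; python3 - <<'E'
from plant import monitor, eyes, manip
import cv2,numpy as np
print(monitor.read_state()); print(manip.tcp_to_tips)
for n in("scene","top"):
    c=eyes.read_camera(n); cv2.imwrite(f"pics/{n}0.png",c["pixels"][:,:,::-1]); print(n,{k:v for k,v in c.items() if k!="pixels"})
E
```

```text
pics
{'time': 0.0, 'q': array([-1.23360620e+00,  4.80832037e-01,  1.59686286e+00,  4.43888376e-05,
        1.06510305e+00, -4.65938832e-02]), 'qvel': array([ 2.75598368e-04, -6.95727321e-04, -6.86866622e-05, -1.07804423e-03,
        1.51300158e-03, -6.46048612e-04]), 'effort': array([-4.33850626e-03, -9.50658917e+01, -4.30184197e+01, -6.93914189e-04,
        1.21454301e-02, -4.99497207e-05]), 'tool_pos': array([ 0.24327409, -0.60228958,  0.20807638]), 'orientation': array([-3.08275943e+00, -5.98891892e-01,  2.13703509e-04]), 'contact_force': array([-0.6021292 ,  0.04004588,  0.22262363]), 'ft_torque': array([0.00145307, 0.0236985 , 0.0152691 ]), 'grip_force': 0.0, 'width': 0.9991212497381285}
0.008
scene {'vertical_fov': 49.146319288727426, 'cx': 315.01960726300257, 'cy': 235.8784525810607, 'origin': array([-0.23826237,  0.76147247,  0.5289242 ]), 'rotation': array([-0.83983564,  2.1574691 , -1.42849897])}
top {'vertical_fov': 50.07138295165552, 'cx': 318.52947299756147, 'cy': 238.41062526763665, 'origin': array([ 0.41011355, -0.02015254,  1.37611457]), 'rotation': array([-2.17855483,  2.16054578, -0.0605469 ])}
```

View pics/scene0.png

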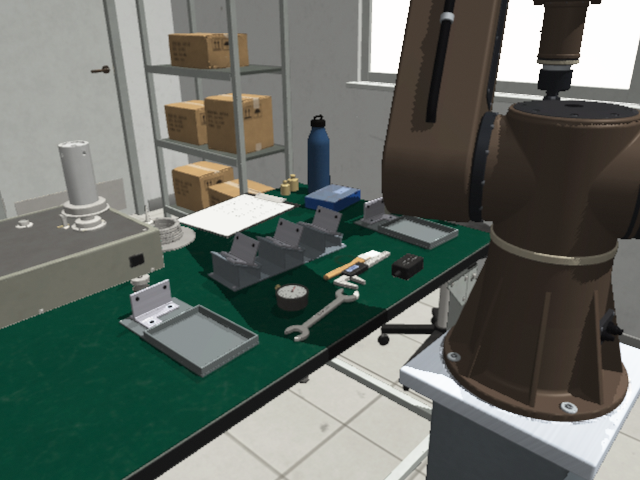

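View pics/top0.png

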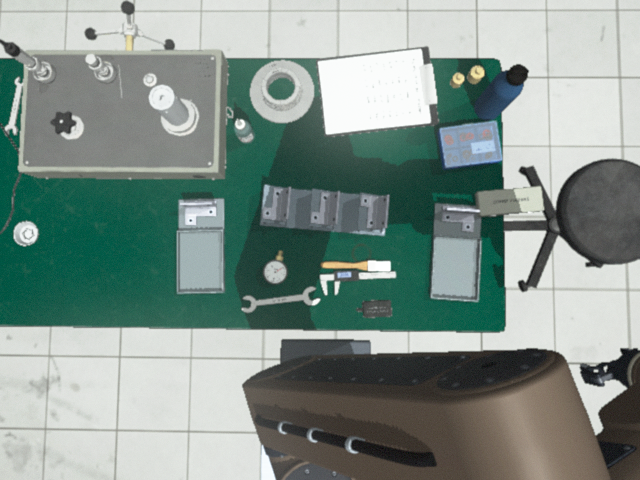

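The top view shows the stand around (325,208), with trays at (200,260) and (455,265) and their samples at (203,212) and (458,220). I'll enlarge these areas.

```bash
python3 - <<'E'
import cv2,numpy as np
t=cv2.imread("pics/top0.png"); s=cv2.imread("pics/scene0.png")
def c(i,x0,y0,w,h,W,H): return cv2.resize(i[y0:y0+h,x0:x0+w],(W,H),interpolation=cv2.INTER_CUBIC)
m=np.zeros((600,800,3),np.uint8)
m[:330,:800]=c(t,255,175,145,60,800,330)
m[330:600,:270]=c(t,172,190,60,60,270,270)
m[330:600,265:535]=c(t,425,190,60,60,270,270)
cv2.imwrite("pics/z1.png",m)
m=np.zeros((600,800,3),np.uint8)
m[:400,:640]=c(s,200,200,160,100,640,400)
m[400:600,:400]=c(s,110,270,100,50,400,200)
m[400:600,400:800]=c(s,340,185,100,50,400,200)
cv2.imwrite("pics/z2.png",m)
E
```

```text
(no output)
```

View pics/z1.png

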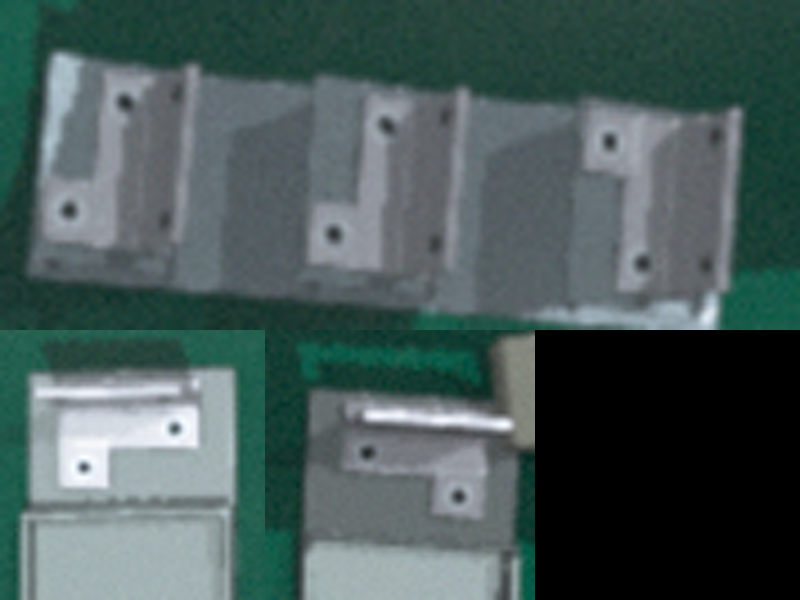

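View pics/z2.png

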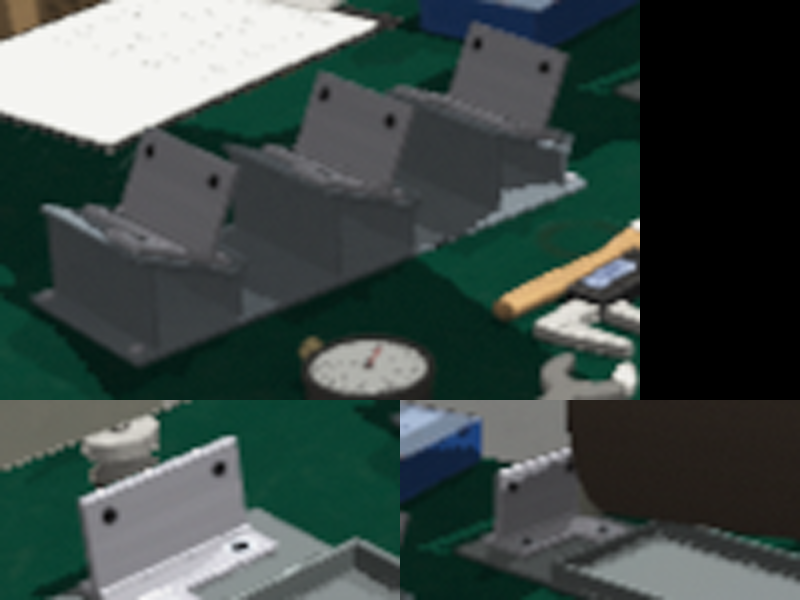

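Scene and top views agree: the left and middle brackets have the foot at the near end pointing left, so they are left-hand. The rightmost is right-hand. The sample at top (458,220) is left-hand and the one at (203,212) is right-hand, so the left-hand tray is on the robot's right. Next I'll measure.

```bash
cat > h.py <<'E'
import numpy as np, cv2
from scipy.spatial.transform import Rotation as R
C={"scene":(49.146319288727426,315.0196,235.8785,[-0.23826237,0.76147247,0.5289242],[-0.83983564,2.1574691,-1.42849897]),
"top":(50.07138295165552,318.5295,238.4106,[0.41011355,-0.02015254,1.37611457],[-2.17855483,2.16054578,-0.0605469])}
def ray(n,p):
    f,cx,cy,o,r=C[n]; f=240/np.tan(np.radians(f/2))
    d=R.from_rotvec(r).apply([(p[0]-cx)/f,(p[1]-cy)/f,1]); return np.array(o),d/np.linalg.norm(d)
def plane(n,p,z): o,d=ray(n,p); return o+d*(z-o[2])/d[2]
def tri(pt,ps):
    a,b=ray("top",pt),ray("scene",ps)
    s=np.linalg.lstsq(np.c_[a[1],-b[1]],b[0]-a[0],rcond=None)[0]
    P,Q=a[0]+s[0]*a[1],b[0]+s[1]*b[1]; return (P+Q)/2,np.linalg.norm(P-Q)
def frame(psi,tilt=0):
    "tool R: z down (leaning), y(closing) = bracket x dir at yaw psi"
    bx=np.array([np.cos(psi),np.sin(psi),0]); 
    up=np.array([0,0,1.]); 
    x=bx*np.cos(tilt)+up*np.sin(tilt); z=up*np.cos(tilt)-bx*np.sin(tilt)
    return x,np.cross(z,x),z   # bracket axes
def delta(pos,Rm,claw=None):
    from plant import monitor
    s=monitor.read_state(); R0=R.from_rotvec(s["orientation"])
    d=R0.inv().apply(np.array(pos)-s["tool_pos"])/.03
    w=(R0.inv()*R.from_matrix(Rm)).as_rotvec()/np.radians(8)
    return np.round(d,2),np.round(w,2)
E
python3 - <<'E'
from h import *
T=[[(193,65),(180,243)],[(463,90),(455,268)],[(736,108),(724,290)]]
S=[[(147,130),(240,165)],[(318,72),(413,107)],[(472,22),(569,55)]]
for t,s in zip(T,S):
    P=[]
    for a,b in zip(t,s):
        p,e=tri((255+a[0]/800*145,175+a[1]/5.5),(200+b[0]/4,200+b[1]/4)); P.append(p); print(p.round(4),e.round(4))
    print("mid",((P[0]+P[1])/2).round(4),"len",np.linalg.norm(P[0]-P[1]).round(4),"yawdeg",np.degrees(np.arctan2(*(P[0]-P[1])[[1,0]])).round(1))
t=cv2.imread("pics/top0.png")
m=np.zeros((600,800,3),np.uint8)
for i,x in enumerate((168,424)): m[:,i*400:i*400+350]=cv2.resize(t[190:310,x:x+70],(350,600),interpolation=cv2.INTER_CUBIC)
cv2.imwrite("pics/z3.png",m)
from plant import monitor
print(R.from_rotvec(monitor.read_state()["orientation"]).as_matrix().round(3))
E
```

```text
[0.6446 0.0851 0.0817] 0.0006
[0.5609 0.0894 0.0853] 0.0001
mid [0.6027 0.0873 0.0835] len 0.084 yawdeg -2.9
[ 0.634  -0.039   0.0838] 0.0027
[ 0.5513 -0.0359  0.0837] 0.0026
mid [ 0.5926 -0.0374  0.0838] len 0.0827 yawdeg -2.2
[ 0.6256 -0.1649  0.0841] 0.0009
[ 0.5409 -0.1597  0.0836] 0.0003
mid [ 0.5833 -0.1623  0.0838] len 0.0848 yawdeg -3.5
[[ 0.927  0.374 -0.   ]
 [ 0.374 -0.927  0.001]
 [ 0.    -0.001 -1.   ]]
```

View pics/z3.png

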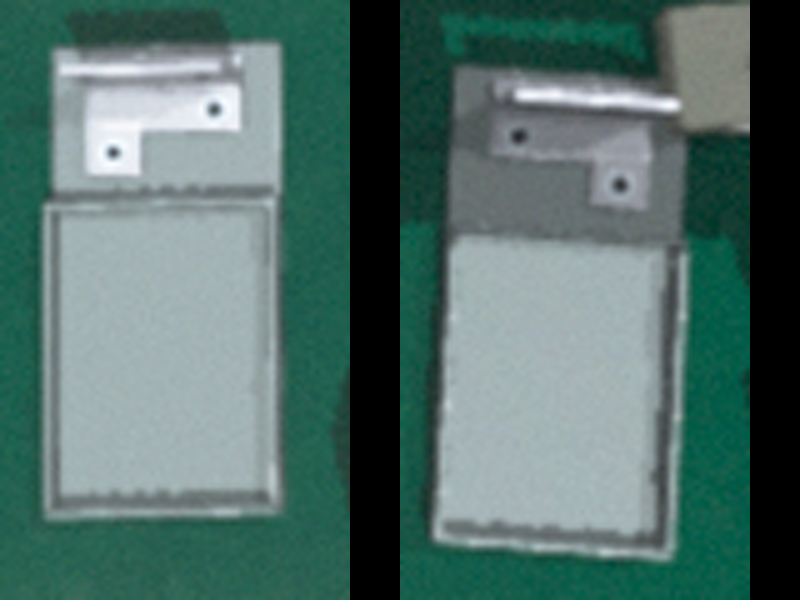

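```bash
cat > g.py <<'E'
from h import *
import sys
TR={}
for n,ox,c in(("right",168,[(43,203),(278,200),(284,513),(44,519)]),("left",424,[(45,237),(289,248),(272,556),(32,543)])):
    P=np.array([plane("top",(ox+x/5,190+y/5),.018) for x,y in c])
    ax=(P[0]+P[1]-P[2]-P[3]); TR[n]=(P.mean(0),np.arctan2(ax[1],ax[0]),P)
FL=[np.array([.6027,.0873,.0838]),np.array([.5930,-.0375,.0838]),np.array([.5833,-.1623,.0838])]
def grasp(i,back=0):
    x,y,z=frame(np.radians(87.1),np.radians(25)); return FL[i]-(.0315+(-back))*z if 0 else FL[i]+(back-.0315)*z, np.c_[-y,-x,-z]
def place(n,off,h):
    "off: flange tray-x offset, h: underside height above floor"
    c,a,_=TR[n]; x,y,z=frame(a+np.pi); ex=np.array([np.cos(a),np.sin(a),0])
    p=c+off*ex; p[2]=.004+h+.055-.0315; return p,np.c_[-y,-x,-z]
E
python3 - <<'E'
from g import *
for n,(c,a,P) in TR.items(): print(n,c.round(4),np.degrees(a).round(1),[np.linalg.norm(P[i]-P[i-1]).round(4) for i in range(4)])
for n,pts in(("right",[(58,70),(242,65)]),("left",[(95,88),(281,103)])):
    ox=168 if n=="right" else 424
    print([plane("top",(ox+x/5,190+y/5),.059).round(4) for x,y in pts])
for i in range(3): print(i,grasp(i)[0].round(4),grasp(i,.1)[0].round(4),*delta(*grasp(i,.1)))
E
```

```text
right [0.4539 0.3257 0.018 ] 2.2 [np.float64(0.168), np.float64(0.1262), np.float64(0.1662), np.float64(0.1276)]
left [ 0.44   -0.3488  0.018 ] -3.5 [np.float64(0.1608), np.float64(0.1279), np.float64(0.1616), np.float64(0.1246)]
[array([0.6019, 0.3738, 0.059 ]), array([0.6051, 0.2777, 0.059 ])]
[array([ 0.5965, -0.3078,  0.059 ]), array([ 0.5893, -0.4026,  0.059 ])]
0 [0.6034 0.1006 0.0553] [0.6012 0.0584 0.1459] [ 19.31 -15.95   2.09] [3.07 0.68 3.06]
1 [ 0.5937 -0.0242  0.0553] [ 0.5915 -0.0664  0.1459] [ 17.45 -12.22   2.09] [3.07 0.68 3.06]
2 [ 0.584  -0.149   0.0553] [ 0.5818 -0.1912  0.1459] [15.6  -8.48  2.09] [3.07 0.68 3.06]
```

```bash
sed -i 's/^FL=/TR["left"]=(np.array([.4435,-.3475,.018]),np.radians(-3.5),0); TR["right"]=(np.array([.4545,.3245,.018]),np.radians(2.2),0)\nFL=/' g.py
python3 -m crank '[{"tx":7.5,"ty":-4.2,"tz":0,"claw":0},{"tx":7.5,"ty":-4.2,"tz":0,"claw":0},{"tx":7.5,"ty":-4.2,"tz":0,"claw":0},{"tx":7.5,"ty":-4.2,"tz":0,"claw":0},{"tx":15.6,"ty":-8.5,"tz":1,"rx":3.07,"ry":0.68,"rz":3.06,"claw":0},{"tx":15.6,"ty":-8.5,"tz":1,"rx":3.07,"ry":0.68,"rz":3.06,"claw":0},{"tx":15.6,"ty":-8.5,"tz":1,"rx":3.07,"ry":0.68,"rz":3.06,"claw":0},{"tx":15.6,"ty":-8.5,"tz":1,"rx":3.07,"ry":0.68,"rz":3.06,"claw":0}]'
python3 -c "
from g import *
print(delta(*grasp(2,.1)))"
```

```text
(array([15.6 , -8.48,  2.09]), array([3.07, 0.68, 3.06]))validation failed for argument at $[0]...
```

```bash
python3 -m crank '[{"tx":7.5,"ty":-4.2,"tz":0.0,"rx":0.0,"ry":0.0,"rz":0.0,"claw":0.0}]'; python3 -m crank --help | head -30
```

```text
time: 0.2
tool_pos: [0.2726, -0.5667, 0.2081]
orientation: [3.084, 0.593, -0.001]
contact_force: [1.6, -1.1, 0.2]
width: 0.857
grip_force: 0.0invalid input: not JSON, or not a number
```

```bash
python3 -m crank '[{"tx":6,"ty":-3,"tz":0,"rx":0,"ry":0,"rz":0,"claw":0},{"tx":6,"ty":-3,"tz":0,"rx":0,"ry":0,"rz":0,"claw":0},{"tx":6,"ty":-3,"tz":0,"rx":0,"ry":0,"rz":0,"claw":0},{"tx":14,"ty":-7.4,"tz":1,"rx":3.07,"ry":0.68,"rz":3.06,"claw":0},{"tx":14,"ty":-7.4,"tz":1,"rx":3.07,"ry":0.68,"rz":3.06,"claw":0},{"tx":14,"ty":-7.4,"tz":1,"rx":3.07,"ry":0.68,"rz":3.06,"claw":0},{"tx":14,"ty":-7.4,"tz":1,"rx":3.07,"ry":0.68,"rz":3.06,"claw":0},{"tx":14,"ty":-7.4,"tz":1,"rx":3.07,"ry":0.68,"rz":3.06,"claw":0}]'
python3 -c "
from g import *
print(delta(*grasp(2,.1)))"
```

```text
time: 1.0
tool_pos: [0.5331, -0.2593, 0.184]
orientation: [-2.7, 0.078, -0.013]
contact_force: [1.0, -0.9, -0.3]
width: 0.5
grip_force: 0.0
(array([ 1.5 , -1.59,  2.15]), array([-0.03, -0.  , -0.05]))
```

```bash
python3 -m crank '[{"tx":1.4,"ty":-1.4,"tz":1.6,"rx":0,"ry":0,"rz":0,"claw":0},{"tx":1.4,"ty":-1.4,"tz":1.6,"rx":0,"ry":0,"rz":0,"claw":0},{"tx":1.4,"ty":-1.4,"tz":1.6,"rx":0,"ry":0,"rz":0,"claw":0},{"tx":1.4,"ty":-1.4,"tz":1.6,"rx":0,"ry":0,"rz":0,"claw":0},{"tx":1.4,"ty":-1.4,"tz":1.6,"rx":0,"ry":0,"rz":0,"claw":0}]'
python3 -c "
from g import *
print(delta(*grasp(2,.1)),delta(*grasp(2)))
from plant import eyes,monitor
print(monitor.read_state()['q'])
c=eyes.read_camera('scene')['pixels'][:,:,::-1]; cv2.imwrite('pics/s1.png',cv2.resize(c[150:310,200:400],(800,640))[:600])"
```

```text
time: 1.5
tool_pos: [0.5771, -0.204, 0.1601]
orientation: [-2.706, 0.069, -0.016]
contact_force: [-0.5, 0.6, -0.6]
width: 0.496
grip_force: 0.0
(array([ 0.14, -0.19,  0.61]), array([ 0.01, -0.  , -0.  ])) (array([ 0.13, -0.2 ,  3.95]), array([ 0.01, -0.  , -0.  ]))
[-0.62171609  0.60474401  1.60357381  0.38992904  1.20583328  0.80896376]
```

View pics/s1.png

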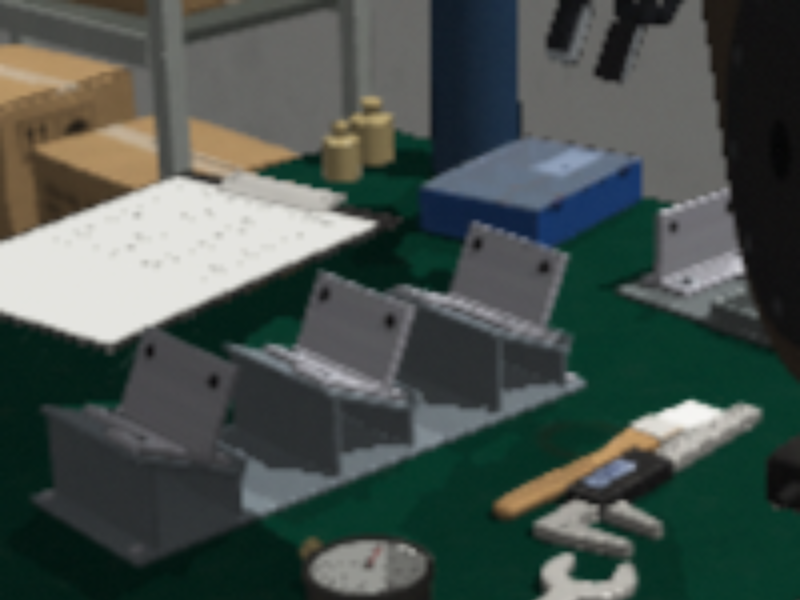

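The fingertips are at about (347,167) in full-image pixels, above the right bracket at (329,212). I'll check that by projecting the TCP.

```bash
python3 -c "
from g import *
from plant import monitor
s=monitor.read_state()
f,cx,cy,o,r=C['scene'];f=240/np.tan(np.radians(f/2))
for p in (s['tool_pos'],s['tool_pos']+R.from_rotvec(s['orientation']).apply([0,0,.008]),FL[2]):
  v=R.from_rotvec(r).inv().apply(p-np.array(o));print(cx+f*v[0]/v[2],cy+f*v[1]/v[2])
print(delta(*grasp(2,.05)),s['tool_pos'])"
```

```text
342.8518001013256 176.84300618168893
341.90327982001537 179.93455495879164
329.90739281040015 209.5406043363251
(array([ 0.13, -0.2 ,  2.29]), array([ 0.01, -0.01, -0.  ])) [ 0.5770883  -0.20420481  0.1602414 ]
```

```bash
python3 -m crank '[{"tx":0.13,"ty":-0.2,"tz":1.9,"rx":0,"ry":0,"rz":0,"claw":0},{"tx":0.13,"ty":-0.2,"tz":1.9,"rx":0,"ry":0,"rz":0,"claw":0},{"tx":0.13,"ty":-0.2,"tz":1.9,"rx":0,"ry":0,"rz":0,"claw":0},{"tx":0.13,"ty":-0.2,"tz":1.9,"rx":0,"ry":0,"rz":0,"claw":0}]'
python3 -c "
from g import *
print(delta(*grasp(2)))
from plant import eyes,monitor
s=monitor.read_state()
f,cx,cy,o,r=C['scene'];f=240/np.tan(np.radians(f/2))
p=s['tool_pos']
v=R.from_rotvec(r).inv().apply(p-np.array(o));print(cx+f*v[0]/v[2],cy+f*v[1]/v[2])
c=eyes.read_camera('scene')['pixels'][:,:,::-1]; cv2.imwrite('pics/s2.png',cv2.resize(c[140:240,300:400],(600,600)))"
```

```text
time: 1.95
tool_pos: [0.5831, -0.1751, 0.1117]
orientation: [-2.706, 0.069, -0.017]
contact_force: [0.3, 0.2, 0.3]
width: 0.5
grip_force: 0.0
(array([-0.02,  0.01,  2.07]), array([ 0.01, -0.01,  0.  ]))
333.32177289234795 197.700072517077
```

View pics/s2.png

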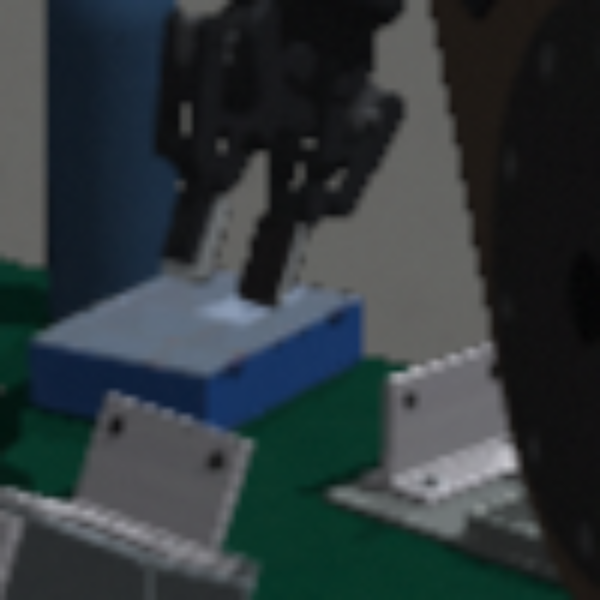

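Fingertip midpoint is at (337,188), while the TCP projects to (333,198), so the tips appear higher than computed. The jaws are still clear of the flange (right bracket top edge (318,205) to (342,213)). I'll descend to the nominal height and check in both views.

```bash
python3 -m crank '[{"tx":0,"ty":0,"tz":1.0,"rx":0,"ry":0,"rz":0,"claw":0},{"tx":0,"ty":0,"tz":1.6,"rx":0,"ry":0,"rz":0,"claw":0},{"tx":0,"ty":0,"tz":2.0,"rx":0,"ry":0,"rz":0,"claw":0},{"tx":0,"ty":0,"tz":2.0,"rx":0,"ry":0,"rz":0,"claw":0},{"tx":0,"ty":0,"tz":2.0,"rx":0,"ry":0,"rz":0,"claw":0},{"tx":0,"ty":0,"tz":2.0,"rx":0,"ry":0,"rz":0,"claw":0}]'
python3 -c "
from g import *
print(delta(*grasp(2)))
from plant import eyes
c=eyes.read_camera('scene')['pixels'][:,:,::-1];d=eyes.read_camera('top')['pixels'][:,:,::-1]
cv2.imwrite('pics/s3.png',np.hstack([cv2.resize(c[150:250,290:370],(400,500)),cv2.resize(d[170:270,340:420],(400,500))]))"
```

```text
time: 2.6
tool_pos: [0.5848, -0.1495, 0.0574]
orientation: [-2.706, 0.068, -0.018]
contact_force: [0.4, 0.9, -0.6]
width: 0.505
grip_force: 0.0
(array([-0.03,  0.02,  0.07]), array([ 0.01, -0.01,  0.  ]))
```

View pics/s3.png

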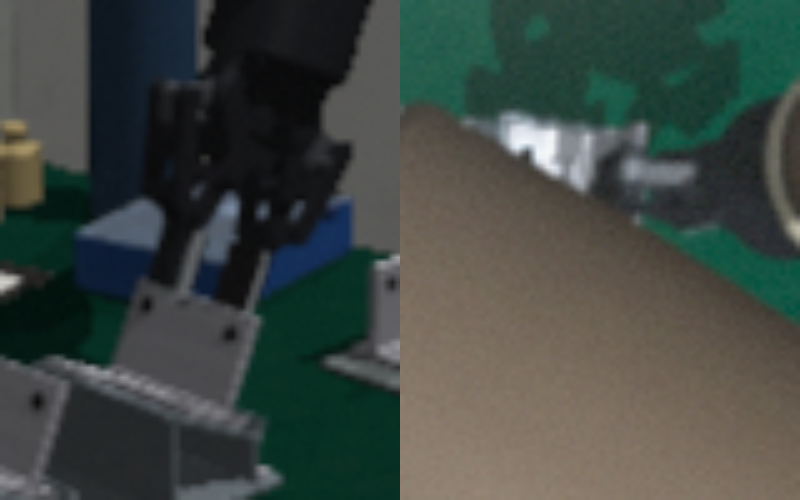

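The top view shows the +y finger left of the flange's top edge. In the scene view both tips end level with the flange edge (290–310), so the tips sit higher than nominal. I'll go 7 mm deeper (the specified centre grasp) and close as a test.

```bash
python3 -m crank '[{"tx":0,"ty":0,"tz":0.25,"rx":0,"ry":0,"rz":0,"claw":0},{"tx":0,"ty":0,"tz":0.25,"rx":0,"ry":0,"rz":0,"claw":0},{"tx":0,"ty":0,"tz":0.25,"rx":0,"ry":0,"rz":0,"claw":0},{"tx":0,"ty":0,"tz":0.25,"rx":0,"ry":0,"rz":0,"claw":0.5},{"tx":0,"ty":0,"tz":0.25,"rx":0,"ry":0,"rz":0,"claw":0.6},{"tx":0,"ty":0,"tz":0.25,"rx":0,"ry":0,"rz":0,"claw":0.65}]'
python3 -m crank '[{"tx":0,"ty":0,"tz":0,"rx":0,"ry":0,"rz":0,"claw":0.7},{"tx":0,"ty":0,"tz":0,"rx":0,"ry":0,"rz":0,"claw":0.7}]'
python3 -c "
from g import *
print(delta(*grasp(2)))
from plant import eyes
c=eyes.read_camera('scene')['pixels'][:,:,::-1];d=eyes.read_camera('top')['pixels'][:,:,::-1]
cv2.imwrite('pics/s4.png',np.hstack([cv2.resize(c[180:230,310:350],(480,600)),cv2.resize(d[180:240,375:405],(300,600))]))"
```

```text
time: 3.3
tool_pos: [0.5843, -0.1455, 0.0496]
orientation: [-2.705, 0.068, -0.016]
contact_force: [-0.2, -0.1, -0.1]
width: 0.174
grip_force: 0.0
time: 3.5
tool_pos: [0.5843, -0.1455, 0.0496]
orientation: [-2.705, 0.068, -0.016]
contact_force: [0.2, -0.2, 0.4]
width: 0.148
grip_force: 0.0
(array([-0.  ,  0.03, -0.22]), array([ 0.01, -0.  ,  0.  ]))
```

View pics/s4.png

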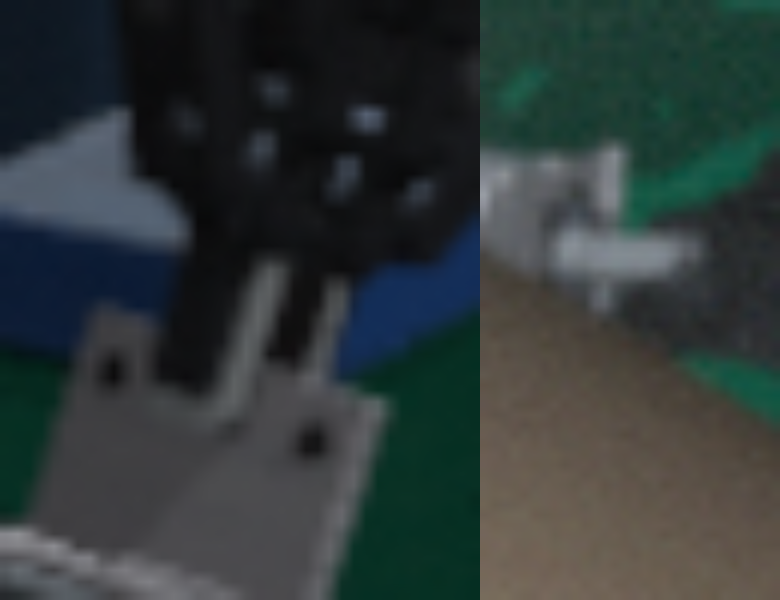

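The near finger is now in front of the flange, but its tip (crop (200,410)) is only about 15 mm below the flange edge. So the tips sit about 25 mm higher than nominal. I'll open slightly and go deeper in small steps, watching the force.

```bash
python3 -m crank '[{"tx":0,"ty":0,"tz":0,"rx":0,"ry":0,"rz":0,"claw":0.4},{"tx":0,"ty":0,"tz":0,"rx":0,"ry":0,"rz":0,"claw":0.4},{"tx":0,"ty":0,"tz":0.2,"rx":0,"ry":0,"rz":0,"claw":0.4},{"tx":0,"ty":0,"tz":0.4,"rx":0,"ry":0,"rz":0,"claw":0.4},{"tx":0,"ty":0,"tz":0.4,"rx":0,"ry":0,"rz":0,"claw":0.4}]'
python3 -m crank '[{"tx":0,"ty":0,"tz":0.15,"rx":0,"ry":0,"rz":0,"claw":0.4},{"tx":0,"ty":0,"tz":0.3,"rx":0,"ry":0,"rz":0,"claw":0.4},{"tx":0,"ty":0,"tz":0.3,"rx":0,"ry":0,"rz":0,"claw":0.4}]'
python3 - <<'E'
from g import *
from plant import eyes
c=eyes.read_camera('scene')['pixels'][:,:,::-1]
np.save('s5.npy',c[180:230,310:350])
g=cv2.cvtColor(np.ascontiguousarray(c[185:232,312:345]),cv2.COLOR_BGR2GRAY)
for r in g[::2]: print(''.join(' .:-=+*#%@'[min(9,v//18)] for v in r))
E
```

```text
time: 4.1
tool_pos: [0.584, -0.1397, 0.0378]
orientation: [-2.704, 0.068, -0.014]
contact_force: [0.1, -0.1, -0.6]
width: 0.297
grip_force: 0.0
time: 4.4
tool_pos: [0.5844, -0.1362, 0.03]
orientation: [-2.705, 0.068, -0.014]
contact_force: [-0.2, -0.3, 0.1]
width: 0.297
grip_force: 0.0
..... .... .....    ..........   
....  .... ......   .........    
.....   .   ...     .....        
..:=-      ...       ......      
++++-       ...      ......... ..
++++-   ... ....:-:..........  ..
++++-   .::..............::.. ...
..::.    .. ...::.        ... ...
.....       ...::...          ...
.......     ........    ...    ..
......::.    .......    ..  .....
.....:---:    . ....  ...  ......
 ...:-:::.     :----.     ...   .
....--.     . :=+=--=--=-. ......
...:---:.  ..:=+=-==========++-:.
..:---:.  ...-+=--=-==-::-==+=:.:
.:----:..  .:=+=-====-:..-=++-.:.
.:----:.  ..-+=-=====---===+=..:.
:-----------=+=-==========+=:.:::
-------=====---==========++-.....
***=--++=================+=:....:
+=-=*++**++*+=============:.....:
-==++=--=++***++++======+-......:
::::::-====--=++****++++=::::....
```

No contact, and the tip is now around 35 mm below the edge. Closing here.

```bash
python3 -m crank '[{"tx":0,"ty":0,"tz":0,"rx":0,"ry":0,"rz":0,"claw":1},{"tx":0,"ty":0,"tz":0,"rx":0,"ry":0,"rz":0,"claw":1},{"tx":0,"ty":0,"tz":0,"rx":0,"ry":0,"rz":0,"claw":1},{"tx":0,"ty":0,"tz":0,"rx":0,"ry":0,"rz":0,"claw":1},{"tx":0,"ty":0,"tz":0,"rx":0,"ry":0,"rz":0,"claw":1},{"tx":0,"ty":0,"tz":0,"rx":0,"ry":0,"rz":0,"claw":1}]'
```

```text
time: 5.05
tool_pos: [0.5847, -0.1349, 0.0311]
orientation: [-2.702, 0.069, -0.015]
contact_force: [3.4, 13.2, 2.5]
width: 0.06
grip_force: 58.0
```

```bash
python3 -m crank '[{"tx":0,"ty":0,"tz":-1,"rx":0,"ry":0,"rz":0,"claw":1},{"tx":0,"ty":0,"tz":-2,"rx":0,"ry":0,"rz":0,"claw":1},{"tx":0,"ty":0,"tz":-3,"rx":0,"ry":0,"rz":0,"claw":1},{"tx":0,"ty":0,"tz":-4,"rx":0,"ry":0,"rz":0,"claw":1},{"tx":0,"ty":0,"tz":-5,"rx":0,"ry":0,"rz":0,"claw":1},{"tx":0,"ty":0,"tz":-5,"rx":0,"ry":0,"rz":0,"claw":1},{"tx":0,"ty":0,"tz":-5,"rx":0,"ry":0,"rz":0,"claw":1}]'
python3 -c "
from g import *
p,Rm=place('right',.0175,.15)
from plant import monitor
print(p,delta(p,Rm),monitor.read_state()['q'].round(2))"
```

```text
time: 5.75
tool_pos: [0.5815, -0.2002, 0.1667]
orientation: [-2.706, 0.069, -0.017]
contact_force: [-0.4, 0.1, -2.1]
width: 0.063
grip_force: 59.2
[0.4719871  0.32517179 0.1775    ] (array([ -4.54, -15.84,   6.96]), array([ -2.35,  -2.59, -11.68])) [-0.61  0.6   1.59  0.39  1.22  0.82]
```

```bash
python3 -m crank '[{"tx":-4.54,"ty":-15.84,"tz":6.96,"rx":-2.35,"ry":-2.59,"rz":-11.68,"claw":1},{"tx":-4.54,"ty":-15.84,"tz":6.96,"rx":-2.35,"ry":-2.59,"rz":-11.68,"claw":1},{"tx":-4.54,"ty":-15.84,"tz":6.96,"rx":-2.35,"ry":-2.59,"rz":-11.68,"claw":1},{"tx":-4.54,"ty":-15.84,"tz":6.96,"rx":-2.35,"ry":-2.59,"rz":-11.68,"claw":1},{"tx":-4.54,"ty":-15.84,"tz":6.96,"rx":-2.35,"ry":-2.59,"rz":-11.68,"claw":1},{"tx":-4.54,"ty":-15.84,"tz":6.96,"rx":-2.35,"ry":-2.59,"rz":-11.68,"claw":1},{"tx":-4.54,"ty":-15.84,"tz":6.96,"rx":-2.35,"ry":-2.59,"rz":-11.68,"claw":1},{"tx":-4.54,"ty":-15.84,"tz":6.96,"rx":-2.35,"ry":-2.59,"rz":-11.68,"claw":1}]'
python3 -c "
from g import *
p,Rm=place('right',.0175,.15)
from plant import monitor
print(p,delta(p,Rm),monitor.read_state()['q'].round(2))"
```

```text
time: 6.55
tool_pos: [0.4978, 0.1937, 0.1738]
orientation: [-2.529, -1.61, -0.003]
contact_force: [1.1, 0.3, -2.4]
width: 0.058
grip_force: 59.3
[0.4719871  0.32517179 0.1775    ] (array([ 3.59, -2.62,  0.48]), array([-0.71, -0.76, -3.4 ])) [0.21 0.38 1.87 0.17 0.94 0.55]
```

```bash
python3 -m crank '[{"tx":1.6,"ty":-0.6,"tz":0,"rx":-0.4,"ry":-0.4,"rz":-1.8,"claw":1},{"tx":1.6,"ty":-0.6,"tz":0,"rx":-0.4,"ry":-0.4,"rz":-1.8,"claw":1},{"tx":1.6,"ty":-0.6,"tz":0,"rx":-0.4,"ry":-0.4,"rz":-1.8,"claw":1},{"tx":1.6,"ty":-0.6,"tz":0,"rx":-0.4,"ry":-0.4,"rz":-1.8,"claw":1},{"tx":1.6,"ty":-0.6,"tz":0,"rx":-0.4,"ry":-0.4,"rz":-1.8,"claw":1}]'
python3 -c "
from g import *
p,Rm=place('right',.0175,.15)
print(p,delta(p,Rm))"
```

```text
time: 7.05
tool_pos: [0.5038, 0.2411, 0.1802]
orientation: [-2.376, -1.951, -0.004]
contact_force: [0.5, 0.5, -1.3]
width: 0.064
grip_force: 59.4
[0.4719871  0.32517179 0.1775    ] (array([ 2.54, -1.58,  0.28]), array([-0.32, -0.36, -1.68]))
```

```bash
python3 -m crank '[{"tx":2.54,"ty":-1.58,"tz":0.28,"rx":-0.32,"ry":-0.36,"rz":-1.68,"claw":1},{"tx":2.54,"ty":-1.58,"tz":0.28,"rx":-0.32,"ry":-0.36,"rz":-1.68,"claw":1},{"tx":2.54,"ty":-1.58,"tz":0.28,"rx":-0.32,"ry":-0.36,"rz":-1.68,"claw":1},{"tx":2.54,"ty":-1.58,"tz":0.28,"rx":-0.32,"ry":-0.36,"rz":-1.68,"claw":1},{"tx":2.54,"ty":-1.58,"tz":0.28,"rx":-0.32,"ry":-0.36,"rz":-1.68,"claw":1}]'
python3 - <<'E'
from g import *
p,Rm=place('right',.0175,.15)
print(delta(p,Rm))
from plant import eyes
c=eyes.read_camera('scene')['pixels'][:,:,::-1];d=eyes.read_camera('top')['pixels'][:,:,::-1]
cv2.imwrite('pics/s6.png',np.hstack([cv2.resize(c[200:380,90:270],(500,500)),cv2.resize(d[170:320,160:250],(300,500))]))
E
```

```text
time: 7.55
tool_pos: [0.4724, 0.325, 0.178]
orientation: [2.176, 2.264, 0.001]
contact_force: [1.0, 0.4, -2.4]
width: 0.059
grip_force: 59.4
(array([ 0.01, -0.01,  0.02]), array([0.01, 0.  , 0.01]))
```

View pics/s6.png

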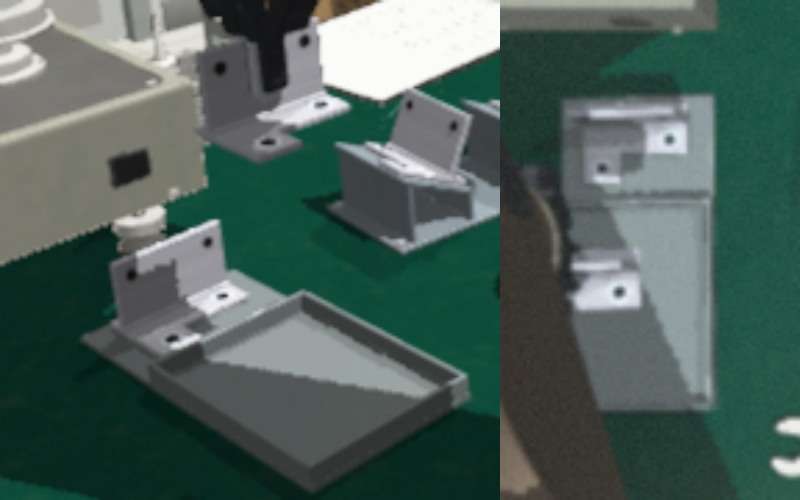

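The held bracket has the same hand and orientation as the sample; its plate hole is at top (196,258) and scene (206,238). I'll triangulate that hole against the sample's hole.

```bash
python3 - <<'E'
from g import *
a,e=tri((160+119/3.333,170+292/3.333),(90+321/2.778,200+105/2.778))
b,f=tri((160+169/3.333,170+140/3.333),(90+223/2.778,200+296/2.778))
print(a,e,b,f,a-b)
E
```

```text
[0.45787346 0.29426219 0.18701891] 0.0008217574260720367 [0.58833457 0.30444295 0.00735893] 0.0006634045431427233 [-0.13046111 -0.01018076  0.17965998]
```

```bash
python3 -m crank '[{"tx":0.1,"ty":0,"tz":1.5,"rx":0,"ry":0,"rz":0,"claw":1},{"tx":0.1,"ty":0,"tz":3,"rx":0,"ry":0,"rz":0,"claw":1},{"tx":0.1,"ty":0,"tz":4.3,"rx":0,"ry":0,"rz":0,"claw":1},{"tx":0.1,"ty":0,"tz":5.2,"rx":0,"ry":0,"rz":0,"claw":1},{"tx":0.1,"ty":0,"tz":5.5,"rx":0,"ry":0,"rz":0,"claw":1},{"tx":0.1,"ty":0,"tz":5.5,"rx":0,"ry":0,"rz":0,"claw":1},{"tx":0.1,"ty":0,"tz":5.5,"rx":0,"ry":0,"rz":0,"claw":1}]'
python3 -m crank '[{"tx":0,"ty":0,"tz":0.1,"rx":0,"ry":0,"rz":0,"claw":1},{"tx":0,"ty":0,"tz":0.2,"rx":0,"ry":0,"rz":0,"claw":1},{"tx":0,"ty":0,"tz":0.2,"rx":0,"ry":0,"rz":0,"claw":1}]'
python3 -m crank '[{"tx":0,"ty":0,"tz":0.07,"rx":0,"ry":0,"rz":0,"claw":1},{"tx":0,"ty":0,"tz":0.07,"rx":0,"ry":0,"rz":0,"claw":1}]'
```

```text
time: 8.35
tool_pos: [0.4732, 0.3295, 0.0144]
orientation: [2.173, 2.266, 0.005]
contact_force: [-0.5, 1.0, -1.3]
width: 0.061
grip_force: 59.3
time: 8.65
tool_pos: [0.4723, 0.3296, 0.0076]
orientation: [2.172, 2.268, 0.004]
contact_force: [-0.5, 0.9, -1.9]
width: 0.064
grip_force: 59.3
time: 8.85
tool_pos: [0.4721, 0.3295, 0.005]
orientation: [2.172, 2.268, 0.002]
contact_force: [-0.7, 0.6, -1.7]
width: 0.062
grip_force: 59.3
```

```bash
python3 -m crank '[{"tx":0,"ty":0,"tz":0.07,"rx":0,"ry":0,"rz":0,"claw":1},{"tx":0,"ty":0,"tz":0.07,"rx":0,"ry":0,"rz":0,"claw":1}]'
python3 -m crank '[{"tx":0,"ty":0,"tz":0.05,"rx":0,"ry":0,"rz":0,"claw":1},{"tx":0,"ty":0,"tz":0.05,"rx":0,"ry":0,"rz":0,"claw":1}]'
```

```text
time: 9.05
tool_pos: [0.472, 0.3293, 0.0027]
orientation: [2.172, 2.268, 0.002]
contact_force: [0.3, 0.1, -1.2]
width: 0.062
grip_force: 59.3
time: 9.25
tool_pos: [0.4721, 0.3294, 0.0013]
orientation: [2.172, 2.268, 0.002]
contact_force: [0.1, 0.1, -1.1]
width: 0.062
grip_force: 59.3
```

```bash
python3 -m crank '[{"tx":0,"ty":0,"tz":0.05,"rx":0,"ry":0,"rz":0,"claw":1},{"tx":0,"ty":0,"tz":0.05,"rx":0,"ry":0,"rz":0,"claw":1}]'
python3 -m crank '[{"tx":0,"ty":0,"tz":0.05,"rx":0,"ry":0,"rz":0,"claw":1},{"tx":0,"ty":0,"tz":0.05,"rx":0,"ry":0,"rz":0,"claw":1}]'
```

```text
time: 9.45
tool_pos: [0.4721, 0.3294, -0.0002]
orientation: [2.172, 2.268, 0.002]
contact_force: [-0.1, -0.7, -2.3]
width: 0.061
grip_force: 59.3
time: 9.65
tool_pos: [0.4723, 0.3296, -0.0014]
orientation: [2.172, 2.268, 0.003]
contact_force: [-0.6, 0.5, 2.4]
width: 0.063
grip_force: 60.3
```

Contact at z = -0.0014. Releasing and lifting.

```bash
python3 -m crank '[{"tx":0,"ty":0,"tz":0.02,"rx":0,"ry":0,"rz":0,"claw":0.8},{"tx":0,"ty":0,"tz":0.02,"rx":0,"ry":0,"rz":0,"claw":0.3},{"tx":0,"ty":0,"tz":0.02,"rx":0,"ry":0,"rz":0,"claw":0.3},{"tx":0,"ty":0,"tz":0.02,"rx":0,"ry":0,"rz":0,"claw":0.3},{"tx":0,"ty":0,"tz":-1,"rx":0,"ry":0,"rz":0,"claw":0.3},{"tx":0,"ty":0,"tz":-2.5,"rx":0,"ry":0,"rz":0,"claw":0.3},{"tx":0,"ty":0,"tz":-4,"rx":0,"ry":0,"rz":0,"claw":0.2},{"tx":0,"ty":0,"tz":-5.5,"rx":0,"ry":0,"rz":0,"claw":0}]'
python3 -m crank '[{"tx":0,"ty":0,"tz":-0.8,"rx":0,"ry":0,"rz":0,"claw":0},{"tx":0,"ty":0,"tz":-0.8,"rx":0,"ry":0,"rz":0,"claw":0}]'
python3 - <<'E'
from g import *
print(delta(*grasp(0,.1)))
from plant import eyes
d=eyes.read_camera('top')['pixels'][:,:,::-1]; cv2.imwrite('pics/t7.png',d)
c=eyes.read_camera('scene')['pixels'][:,:,::-1]; cv2.imwrite('pics/s7.png',c)
g=cv2.cvtColor(np.ascontiguousarray(c[290:365:2,140:260]),cv2.COLOR_BGR2GRAY)
for r in g: print(''.join(' .:-=+*#%@'[min(9,v//24)] for v in r))
E
```

```text
time: 10.45
tool_pos: [0.4715, 0.3292, 0.1652]
orientation: [2.172, 2.268, 0.002]
contact_force: [0.3, 1.0, -0.4]
width: 0.501
grip_force: 0.0
time: 10.65
tool_pos: [0.4736, 0.3306, 0.1914]
orientation: [2.171, 2.267, 0.012]
contact_force: [0.2, 0.6, -0.6]
width: 0.5
grip_force: 0.0
(array([-9.25,  3.85,  1.52]), array([ 2.39,  2.54, 11.73]))
=%@@%#************************=:::::::::::::::::::::::::::::::::::::::...........:....::::..:-=++-:::...::::::::::::::::
+*****************************+:::::::::::::::::::::::::::::::::::::::::...............:::....::.......:..::::::::::::::
******************************+-::::::::::::::::::::::::::::::::::::::::::::..........:..:::......::::::::::::::::::::::
******************************+-::::::::::::::::::::::::::::::::::::::::::::::::...........::.::::::::::::::::::::::::::
************************************+=::::::::::::::::::::::::::::::::::::::::::::...::..:::::::::::::::::::::::::::::::
****************************************+-:::::::::::::::::::::::::-*%#+::::::::::::::.:::::::::::::::::::::::::::::::::
***************************#%
[... 3142 characters left out ...]
...::::::::::::--------:--===-------------------------------::::::::::::::..... ...............
...................         ...::::::::::::-------::--:---------------------------::::::::::::::.... ...................
.....................       .....:::::::::::::--------------------------------:::::::::::::::...........................
........................    .  ......::::::::::::--------------------------:::::::::::::::...  .........................
.......................  ..          ...::::::::::::--------------------::::::::::::::..... ............................
.............................           ...::::::::::::-------------:::::::::::::::.... ................................
```

Bracket one is standing upright in its tray. Next is the leftmost bracket (0).

```bash
python3 -m crank '[{"tx":-9.2,"ty":3.8,"tz":1.4,"rx":2.39,"ry":2.54,"rz":11.73,"claw":0},{"tx":-9.2,"ty":3.8,"tz":1.4,"rx":2.39,"ry":2.54,"rz":11.73,"claw":0},{"tx":-9.2,"ty":3.8,"tz":1.4,"rx":2.39,"ry":2.54,"rz":11.73,"claw":0},{"tx":-9.2,"ty":3.8,"tz":1.4,"rx":2.39,"ry":2.54,"rz":11.73,"claw":0},{"tx":-9.2,"ty":3.8,"tz":1.4,"rx":2.39,"ry":2.54,"rz":11.73,"claw":0},{"tx":-9.2,"ty":3.8,"tz":1.4,"rx":2.39,"ry":2.54,"rz":11.73,"claw":0},{"tx":-9.2,"ty":3.8,"tz":1.4,"rx":2.39,"ry":2.54,"rz":11.73,"claw":0},{"tx":-9.2,"ty":3.8,"tz":1.4,"rx":2.39,"ry":2.54,"rz":11.73,"claw":0}]'
python3 -m crank '[{"tx":0,"ty":0,"tz":0,"rx":0,"ry":0,"rz":0,"claw":0},{"tx":0,"ty":0,"tz":0,"rx":0,"ry":0,"rz":0,"claw":0}]'
python3 -c "
from g import *
print(delta(*grasp(0,.07)))"
```

```text
time: 11.55
tool_pos: [0.5973, 0.0567, 0.1434]
orientation: [-2.747, -0.62, -0.003]
contact_force: [0.1, 0.4, -0.9]
width: 0.504
grip_force: 0.0
time: 11.75
tool_pos: [0.5969, 0.0585, 0.1446]
orientation: [-2.746, -0.638, -0.005]
contact_force: [0.3, 1.0, 0.3]
width: 0.498
grip_force: 0.0
(array([ 0.27, -0.02,  0.94]), array([0.73, 0.81, 3.5 ]))
```

```bash
python3 -m crank '[{"tx":0.27,"ty":0,"tz":0.5,"rx":0.73,"ry":0.81,"rz":3.5,"claw":0},{"tx":0.27,"ty":0,"tz":0.5,"rx":0.73,"ry":0.81,"rz":3.5,"claw":0},{"tx":0.27,"ty":0,"tz":0.5,"rx":0.73,"ry":0.81,"rz":3.5,"claw":0},{"tx":0.27,"ty":0,"tz":0.5,"rx":0.73,"ry":0.81,"rz":3.5,"claw":0},{"tx":0.27,"ty":0,"tz":0.5,"rx":0.73,"ry":0.81,"rz":3.5,"claw":0},{"tx":0.27,"ty":0,"tz":0.5,"rx":0.73,"ry":0.81,"rz":3.5,"claw":0}]'
python3 -c "
from g import *
print(delta(*grasp(0,-.028)))"
```

```text
time: 12.35
tool_pos: [0.6038, 0.0673, 0.1321]
orientation: [-2.704, 0.067, -0.017]
contact_force: [-0.1, 0.7, 0.1]
width: 0.496
grip_force: 0.0
(array([-0.08,  0.08,  3.72]), array([-0.  , -0.01,  0.01]))
```

```bash
python3 -m crank '[{"tx":-0.08,"ty":0.03,"tz":1,"rx":0,"ry":0,"rz":0,"claw":0},{"tx":-0.08,"ty":0.03,"tz":2,"rx":0,"ry":0,"rz":0,"claw":0},{"tx":-0.08,"ty":0.03,"tz":2.9,"rx":0,"ry":0,"rz":0,"claw":0},{"tx":-0.08,"ty":0.03,"tz":3.4,"rx":0,"ry":0,"rz":0,"claw":0},{"tx":-0.08,"ty":0.03,"tz":3.68,"rx":0,"ry":0,"rz":0,"claw":0},{"tx":-0.08,"ty":0.03,"tz":3.68,"rx":0,"ry":0,"rz":0,"claw":0},{"tx":-0.08,"ty":0.03,"tz":3.68,"rx":0,"ry":0,"rz":0,"claw":0.4},{"tx":-0.08,"ty":0.03,"tz":3.68,"rx":0,"ry":0,"rz":0,"claw":0.6}]'
python3 -m crank '[{"tx":0,"ty":0,"tz":0,"rx":0,"ry":0,"rz":0,"claw":0.9},{"tx":0,"ty":0,"tz":0,"rx":0,"ry":0,"rz":0,"claw":1},{"tx":0,"ty":0,"tz":0,"rx":0,"ry":0,"rz":0,"claw":1},{"tx":0,"ty":0,"tz":0,"rx":0,"ry":0,"rz":0,"claw":1},{"tx":0,"ty":0,"tz":0,"rx":0,"ry":0,"rz":0,"claw":1}]'
```

```text
time: 13.15
tool_pos: [0.6049, 0.1123, 0.0328]
orientation: [-2.703, 0.073, -0.019]
contact_force: [-0.1, 0.4, 0.4]
width: 0.204
grip_force: 0.0
time: 13.65
tool_pos: [0.6047, 0.1136, 0.033]
orientation: [-2.701, 0.075, -0.018]
contact_force: [2.1, 10.4, 4.5]
width: 0.064
grip_force: 58.6
```

```bash
python3 -m crank '[{"tx":0,"ty":0,"tz":-1,"rx":0,"ry":0,"rz":0,"claw":1},{"tx":0,"ty":0,"tz":-2.2,"rx":0,"ry":0,"rz":0,"claw":1},{"tx":0,"ty":0,"tz":-3.6,"rx":0,"ry":0,"rz":0,"claw":1},{"tx":0,"ty":0,"tz":-5,"rx":0,"ry":0,"rz":0,"claw":1},{"tx":0,"ty":0,"tz":-6,"rx":0,"ry":0,"rz":0,"claw":1},{"tx":0,"ty":0,"tz":-6,"rx":0,"ry":0,"rz":0,"claw":1},{"tx":0,"ty":0,"tz":-6,"rx":0,"ry":0,"rz":0,"claw":1}]'
python3 -c "
from g import *
p,Rm=place('left',.052,.17)
from plant import monitor
print(p,delta(p,Rm),monitor.read_state()['q'].round(2))"
```

```text
time: 14.35
tool_pos: [0.6, 0.0361, 0.1953]
orientation: [-2.704, 0.074, -0.019]
contact_force: [0.0, -0.3, -2.6]
width: 0.062
grip_force: 60.0
[ 0.49540301 -0.35067452  0.1975    ] (array([-2.77, 11.8 , -5.6 ]), array([ -2.45,  -2.46, -11.01])) [-0.27  0.47  1.76  0.49  1.07  1.08]
```

```bash
python3 -m crank '[{"tx":-2.77,"ty":11.8,"tz":-5.6,"rx":-2.45,"ry":-2.46,"rz":-11,"claw":1},{"tx":-2.77,"ty":11.8,"tz":-5.6,"rx":-2.45,"ry":-2.46,"rz":-11,"claw":1},{"tx":-2.77,"ty":11.8,"tz":-5.6,"rx":-2.45,"ry":-2.46,"rz":-11,"claw":1},{"tx":-2.77,"ty":11.8,"tz":-5.6,"rx":-2.45,"ry":-2.46,"rz":-11,"claw":1},{"tx":-2.77,"ty":11.8,"tz":-5.6,"rx":-2.45,"ry":-2.46,"rz":-11,"claw":1},{"tx":-2.77,"ty":11.8,"tz":-5.6,"rx":-2.45,"ry":-2.46,"rz":-11,"claw":1},{"tx":-2.77,"ty":11.8,"tz":-5.6,"rx":-2.45,"ry":-2.46,"rz":-11,"claw":1},{"tx":-2.77,"ty":11.8,"tz":-5.6,"rx":-2.45,"ry":-2.46,"rz":-11,"claw":1}]'
python3 -m crank '[{"tx":0,"ty":0,"tz":0,"rx":0,"ry":0,"rz":0,"claw":1},{"tx":0,"ty":0,"tz":0,"rx":0,"ry":0,"rz":0,"claw":1}]'
python3 -c "
from g import *
p,Rm=place('left',.052,.17)
print(delta(p,Rm))"
```

```text
time: 15.15
tool_pos: [0.4947, -0.3503, 0.1952]
orientation: [-2.553, -1.607, -0.002]
contact_force: [1.0, 0.0, -2.9]
width: 0.059
grip_force: 59.9
time: 15.35
tool_pos: [0.4947, -0.3492, 0.1954]
orientation: [-2.558, -1.595, -0.003]
contact_force: [0.7, 0.8, -1.8]
width: 0.063
grip_force: 59.8
(array([-0.03,  0.03, -0.08]), array([-0.65, -0.64, -2.82]))
```

```bash
python3 -m crank '[{"tx":0,"ty":0,"tz":0,"rx":-0.65,"ry":-0.64,"rz":-2.82,"claw":1},{"tx":0,"ty":0,"tz":0,"rx":-0.65,"ry":-0.64,"rz":-2.82,"claw":1},{"tx":0,"ty":0,"tz":0,"rx":-0.65,"ry":-0.64,"rz":-2.82,"claw":1},{"tx":0,"ty":0,"tz":0,"rx":-0.65,"ry":-0.64,"rz":-2.82,"claw":1},{"tx":0,"ty":0,"tz":0,"rx":-0.65,"ry":-0.64,"rz":-2.82,"claw":1}]'
python3 - <<'E'
from g import *
p,Rm=place('left',.052,.0)
print(delta(p,Rm))
from plant import eyes
d=eyes.read_camera('top')['pixels'][:,:,::-1]; cv2.imwrite('pics/t8.png',d)
g=cv2.cvtColor(np.ascontiguousarray(d[200:305:2,420:500]),cv2.COLOR_BGR2GRAY)
for r in g: print(''.join(' .:-=+*#%@'[min(9,v//24)] for v in r))
E
```

```text
time: 15.85
tool_pos: [0.4957, -0.3483, 0.1965]
orientation: [2.29, 2.15, -0.001]
contact_force: [-0.3, 0.0, -2.9]
width: 0.066
grip_force: 59.8
(array([-0.07, -0.01,  5.63]), array([-0.  ,  0.01, -0.01]))
:::::.:::::....::..::.::.::.:.:.::::.:..:.......:::::..:--*%@@@%@@@@@@@@%%%%%*=:
.::::::...:....::::::::::::::.::.::.:.:......:....::::.::-+%%@@@@@%%@@%@%###+-..
.:..::::.:::..:-=============--------::--::::::::.:::::::-+#%%%%%%%%@%%@%%#=....
:::::.:::.::.::========++*+***+++++++++==+++========+*+=--=#%@%%%%%@@@@@%#=.....
:::::....:::.::======-=++==+++++*********+*###*###***%#=--=*%@%%%%%%%%%%*=......
::::-::::::::.:=+++==---=---------==-====+*@@@@@@@@@@@@@@@@%%%%%%*-:--=-:.......
::::::::-:::::=*#**=---=======--=*##*******++++++++++++*****#%%%*-..:.........:.
:-::::::::::::-+**+=--===+++++=+%@@%%%%%%%%##%@@@@@@%%**+=-=*%%#-..........:::::
::-:::::::::::-+**+=--==++=::=+*%@%@@@@@@@@@@@@@@@@@@@**++==+++-..........:::::.
::::::::::::::=***+=--==++=--=++%@%%@%@@%@@@@@@@@@@@@@#******-...:::...:.:.::...
::::::::::::::+**#****++++***++*@@@@@@@@@@@@@@@@@@@@@@%######=....::.::..:::.:.:
:::
[... 2698 characters left out ...]
:::..::::::::.:::::-=+++++++++++++++++++=-::::::::::
::::::::::-+#############*-:::::.:.::::::.:.::=++***+*+*+++++++++++-::::::::::::
-:::::::..-+*###########+-::::::..:::.:::.::-=+*********+++++++++=::::::::::::::
::::::::::=**++++++***+=:::::::.::::.:.::::=++*+**+*********+++=-:........:.::::
::::::::::=#*+========-:::::::::.::.:.::::-:---=++---==++++++=-:::::::::.::.::::
::::::::::-=+++++*##*=::.:::.::::.:..::::-:::--:--:---:------:::::::::::::::::::
::::::::::::::::::::::::::::.:.::::::::::::-::-::::--:--:::::::::::::::::::--=+=
:-:-:::::::::::::::::::::::::.:::::::::::::::::::::::::::::::::::::::::::::::-==
:::::::::::::::::::::.:::::....:::::::::::::::::::::::::::::::::::::::::::::::--
```

```bash
python3 - <<'E'
from g import *
a=plane("top",(463.7,248.9),.205); b=plane("top",(447.3,216.6),.009); print(a,b,a-b)
v=np.radians(-3.5); d=a-b; print(d[0]*np.cos(v)+d[1]*np.sin(v), -d[0]*np.sin(v)+d[1]*np.cos(v))
print(plane("top",(420+11,305-14),.018),plane("top",(435,237),.018))
E
```

```text
[ 0.48169423 -0.32170526  0.205     ] [ 0.57949684 -0.32989772  0.009     ] [-0.09780261  0.00819246  0.196     ]
-0.09812032989844524 0.002206476349608618
[ 0.38207763 -0.28336248  0.018     ] [ 0.5239869  -0.29501051  0.018     ]
```

Offset is within 1 mm of the plan. Descending.

```bash
python3 -m crank '[{"tx":-0.07,"ty":0,"tz":1.6,"rx":0,"ry":0,"rz":0,"claw":1},{"tx":-0.07,"ty":0,"tz":3.2,"rx":0,"ry":0,"rz":0,"claw":1},{"tx":-0.07,"ty":0,"tz":4.6,"rx":0,"ry":0,"rz":0,"claw":1},{"tx":-0.07,"ty":0,"tz":5.6,"rx":0,"ry":0,"rz":0,"claw":1},{"tx":-0.07,"ty":0,"tz":6.1,"rx":0,"ry":0,"rz":0,"claw":1},{"tx":-0.07,"ty":0,"tz":6.25,"rx":0,"ry":0,"rz":0,"claw":1},{"tx":-0.07,"ty":0,"tz":6.25,"rx":0,"ry":0,"rz":0,"claw":1},{"tx":-0.07,"ty":0,"tz":6.25,"rx":0,"ry":0,"rz":0,"claw":1}]'
python3 -m crank '[{"tx":0,"ty":0,"tz":0.1,"rx":0,"ry":0,"rz":0,"claw":1},{"tx":0,"ty":0,"tz":0.1,"rx":0,"ry":0,"rz":0,"claw":1},{"tx":0,"ty":0,"tz":0.1,"rx":0,"ry":0,"rz":0,"claw":1}]'
python3 -m crank '[{"tx":0,"ty":0,"tz":0.06,"rx":0,"ry":0,"rz":0,"claw":1},{"tx":0,"ty":0,"tz":0.06,"rx":0,"ry":0,"rz":0,"claw":1}]'
```

```text
time: 16.7
tool_pos: [0.4966, -0.3528, 0.0109]
orientation: [2.284, 2.15, -0.001]
contact_force: [-0.5, 0.3, -2.8]
width: 0.065
grip_force: 59.7
time: 17.0
tool_pos: [0.4959, -0.3523, 0.007]
orientation: [2.284, 2.152, -0.001]
contact_force: [-0.2, 0.3, -1.8]
width: 0.062
grip_force: 59.7
time: 17.2
tool_pos: [0.4956, -0.3521, 0.0046]
orientation: [2.285, 2.152, -0.001]
contact_force: [-0.6, 0.6, -2.1]
width: 0.061
grip_force: 59.7
```

```bash
python3 -m crank '[{"tx":0,"ty":0,"tz":0.06,"rx":0,"ry":0,"rz":0,"claw":1},{"tx":0,"ty":0,"tz":0.06,"rx":0,"ry":0,"rz":0,"claw":1}]'
python3 -m crank '[{"tx":0,"ty":0,"tz":0.05,"rx":0,"ry":0,"rz":0,"claw":1},{"tx":0,"ty":0,"tz":0.05,"rx":0,"ry":0,"rz":0,"claw":1}]'
```

```text
time: 17.4
tool_pos: [0.4956, -0.3521, 0.0026]
orientation: [2.285, 2.153, -0.001]
contact_force: [0.0, -0.9, -3.2]
width: 0.063
grip_force: 59.7
time: 17.6
tool_pos: [0.4956, -0.3521, 0.0011]
orientation: [2.285, 2.153, -0.001]
contact_force: [0.1, 0.0, -1.5]
width: 0.06
grip_force: 59.7
```

```bash
python3 -m crank '[{"tx":0,"ty":0,"tz":0.04,"rx":0,"ry":0,"rz":0,"claw":1},{"tx":0,"ty":0,"tz":0.04,"rx":0,"ry":0,"rz":0,"claw":1}]'
python3 -m crank '[{"tx":0,"ty":0,"tz":0.04,"rx":0,"ry":0,"rz":0,"claw":1},{"tx":0,"ty":0,"tz":0.04,"rx":0,"ry":0,"rz":0,"claw":1}]'
```

```text
time: 17.8
tool_pos: [0.4956, -0.3521, 0.0003]
orientation: [2.285, 2.152, -0.001]
contact_force: [-1.6, 1.7, 1.4]
width: 0.062
grip_force: 60.6
time: 18.0
tool_pos: [0.4957, -0.3521, 0.0002]
orientation: [2.285, 2.152, -0.001]
contact_force: [-7.7, 5.3, 24.2]
width: 0.063
grip_force: 64.4
```

```bash
python3 -m crank '[{"tx":0,"ty":0,"tz":-0.03,"rx":0,"ry":0,"rz":0,"claw":0.8},{"tx":0,"ty":0,"tz":-0.03,"rx":0,"ry":0,"rz":0,"claw":0.65},{"tx":0,"ty":0,"tz":-0.03,"rx":0,"ry":0,"rz":0,"claw":0.65},{"tx":0,"ty":0,"tz":-0.03,"rx":0,"ry":0,"rz":0,"claw":0.65},{"tx":0,"ty":0,"tz":-1,"rx":0,"ry":0,"rz":0,"claw":0.65},{"tx":0,"ty":0,"tz":-2.5,"rx":0,"ry":0,"rz":0,"claw":0.5},{"tx":0,"ty":0,"tz":-4,"rx":0,"ry":0,"rz":0,"claw":0.2},{"tx":0,"ty":0,"tz":-5.5,"rx":0,"ry":0,"rz":0,"claw":0}]'
python3 -m crank '[{"tx":0,"ty":0,"tz":-0.5,"rx":0,"ry":0,"rz":0,"claw":0},{"tx":0,"ty":0,"tz":-0.5,"rx":0,"ry":0,"rz":0,"claw":0}]'
python3 - <<'E'
from g import *
print(delta(*grasp(1,.07)))
from plant import eyes
d=eyes.read_camera('top')['pixels'][:,:,::-1]; cv2.imwrite('pics/t9.png',d)
g=cv2.cvtColor(np.ascontiguousarray(d[200:270:2,420:500]),cv2.COLOR_BGR2GRAY)
for r in g: print(''.join(' .:-=+*#%@'[min(9,v//24)] for v in r))
E
```

```text
time: 18.8
tool_pos: [0.4952, -0.3515, 0.1654]
orientation: [2.285, 2.153, -0.001]
contact_force: [1.4, -1.1, -0.2]
width: 0.498
grip_force: 0.0
time: 19.0
tool_pos: [0.4968, -0.3528, 0.1819]
orientation: [2.281, 2.149, -0.0]
contact_force: [-0.0, -0.6, -0.0]
width: 0.504
grip_force: 0.0
(array([10.15,  2.57,  2.07]), array([ 2.52,  2.44, 10.99]))
:::::::::.::::.:::.::.::::::..:...:.:..:....::..:::::..:-=*%@@%@@@@@%@@@%%%%%*+-
:--::::..:..:::::::::.::..:.:::::::..:...........:::::.::-+#@%@%%%%@@@%@%%##+-..
:-:::::::.:::::-=============-------:-:::--::::::::::::::-+#%%%%%%@%@%%@%%#=:...
-::-::::::::.::========+++****++++++++===+++========+**=--=#%%%%@@%%%%%%%*-.....
:::::::::::::::=====*=-++=+%@@@@@@@@%%%##*####*###***##=--=*%@@%%%*-::---:......
::::-::::::-::=***+**+====+*******#*###%%%@@@@@@@@@@@@@@@@@%%%@%#=:..:..........
:::-:::-::::::=##****++*%%%%#**#####******++++++++++++++****#%%*-..............:
:::::::::--:::-+*****++%%%@@@%%@@@@%%%%%%%%##%@@@@@@%%**+--=*#+:..::.........:::
-:-:::::::::::-+*******%@@#=+#@@@%@@@@@@@@@@@@@@@@@@@@**++==-:....:::......::::.
::::::::::::::=+*****
[... 1384 characters left out ...]
@@@@@@@@@@@@%@@@@%%#=::..:::.::::::.:.:.:.:-========
::::::::::.:-+******+%@@@*=+%@@@%@@@@@@@@@@@@@#=:::.:.:.:.......:..:.:-=========
::::::::::::-+******#@@@@@@@@@@@@@@@@@@@@@@@@#-:::::::..........:..::-==========
:-::-:-:::::=*###########%##*#####%%%@@@@@@@#-:::.:::::.::.:...:..::-===========
:::::--:::::=*#########################+=*%*-:::::::::..::.:..:.:::-============
::::::::::::=**########################*+*+::.:::.:::.::::::.:.:.:-=============
:-::-::::..:=*#########################*=-::::::..:.::::::.::..::-==============
---:-::::.::=**########################+-:.::::::::..:::::.:..:-================
-:::-::::..:=*########################+-:.:::.::::::.:::.:::::-=================
```

Placed flat in the far slot. Now the middle bracket.

```bash
python3 -m crank '[{"tx":2,"ty":0.5,"tz":0,"rx":0.5,"ry":0.5,"rz":2.2,"claw":0},{"tx":10.15,"ty":2.57,"tz":1.2,"rx":2.52,"ry":2.44,"rz":11,"claw":0},{"tx":10.15,"ty":2.57,"tz":1.2,"rx":2.52,"ry":2.44,"rz":11,"claw":0},{"tx":10.15,"ty":2.57,"tz":1.2,"rx":2.52,"ry":2.44,"rz":11,"claw":0},{"tx":10.15,"ty":2.57,"tz":1.2,"rx":2.52,"ry":2.44,"rz":11,"claw":0},{"tx":10.15,"ty":2.57,"tz":1.2,"rx":2.52,"ry":2.44,"rz":11,"claw":0},{"tx":10.15,"ty":2.57,"tz":1.2,"rx":2.52,"ry":2.44,"rz":11,"claw":0},{"tx":10.15,"ty":2.57,"tz":1.2,"rx":2.52,"ry":2.44,"rz":11,"claw":0}]'
python3 -m crank '[{"tx":0,"ty":0,"tz":0,"rx":0,"ry":0,"rz":0,"claw":0},{"tx":0,"ty":0,"tz":0,"rx":0,"ry":0,"rz":0,"claw":0}]'
python3 -c "
from g import *
print(delta(*grasp(1,.07)))"
```

```text
time: 19.85
tool_pos: [0.5902, -0.0492, 0.1401]
orientation: [-2.753, -0.49, -0.003]
contact_force: [0.9, -1.2, -0.0]
width: 0.503
grip_force: 0.0
time: 20.05
tool_pos: [0.5899, -0.0529, 0.1411]
orientation: [-2.755, -0.5, -0.006]
contact_force: [-0.2, -0.3, 0.1]
width: 0.502
grip_force: 0.0
(array([0.01, 0.3 , 0.69]), array([0.62, 0.66, 2.82]))
```

```bash
python3 -m crank '[{"tx":0,"ty":0.3,"tz":0.5,"rx":0.62,"ry":0.66,"rz":2.82,"claw":0},{"tx":0,"ty":0.3,"tz":0.5,"rx":0.62,"ry":0.66,"rz":2.82,"claw":0},{"tx":0,"ty":0.3,"tz":0.5,"rx":0.62,"ry":0.66,"rz":2.82,"claw":0},{"tx":0,"ty":0.3,"tz":0.5,"rx":0.62,"ry":0.66,"rz":2.82,"claw":0},{"tx":0,"ty":0.3,"tz":0.5,"rx":0.62,"ry":0.66,"rz":2.82,"claw":0},{"tx":0,"ty":0.3,"tz":0.5,"rx":0.62,"ry":0.66,"rz":2.82,"claw":0}]'
python3 -c "
from g import *
print(delta(*grasp(1,-.028)))"
```

```text
time: 20.65
tool_pos: [0.5932, -0.0554, 0.1254]
orientation: [-2.705, 0.067, -0.018]
contact_force: [-0.1, 0.8, -0.6]
width: 0.5
grip_force: 0.0
(array([-0.04,  0.05,  3.49]), array([ 0.  , -0.01,  0.01]))
```

```bash
python3 -m crank '[{"tx":-0.04,"ty":0,"tz":1,"rx":0,"ry":0,"rz":0,"claw":0},{"tx":-0.04,"ty":0,"tz":2,"rx":0,"ry":0,"rz":0,"claw":0},{"tx":-0.04,"ty":0,"tz":2.8,"rx":0,"ry":0,"rz":0,"claw":0},{"tx":-0.04,"ty":0,"tz":3.3,"rx":0,"ry":0,"rz":0,"claw":0},{"tx":-0.04,"ty":0,"tz":3.48,"rx":0,"ry":0,"rz":0,"claw":0},{"tx":-0.04,"ty":0,"tz":3.48,"rx":0,"ry":0,"rz":0,"claw":0},{"tx":-0.04,"ty":0,"tz":3.48,"rx":0,"ry":0,"rz":0,"claw":0.4},{"tx":-0.04,"ty":0,"tz":3.48,"rx":0,"ry":0,"rz":0,"claw":0.6}]'
python3 -m crank '[{"tx":0,"ty":0,"tz":0,"rx":0,"ry":0,"rz":0,"claw":0.9},{"tx":0,"ty":0,"tz":0,"rx":0,"ry":0,"rz":0,"claw":1},{"tx":0,"ty":0,"tz":0,"rx":0,"ry":0,"rz":0,"claw":1},{"tx":0,"ty":0,"tz":0,"rx":0,"ry":0,"rz":0,"claw":1},{"tx":0,"ty":0,"tz":0,"rx":0,"ry":0,"rz":0,"claw":1}]'
python3 -m crank '[{"tx":0,"ty":0,"tz":-1,"rx":0,"ry":0,"rz":0,"claw":1},{"tx":0,"ty":0,"tz":-2.2,"rx":0,"ry":0,"rz":0,"claw":1},{"tx":0,"ty":0,"tz":-3.6,"rx":0,"ry":0,"rz":0,"claw":1},{"tx":0,"ty":0,"tz":-5,"rx":0,"ry":0,"rz":0,"claw":1},{"tx":0,"ty":0,"tz":-6,"rx":0,"ry":0,"rz":0,"claw":1},{"tx":0,"ty":0,"tz":-6,"rx":0,"ry":0,"rz":0,"claw":1},{"tx":0,"ty":0,"tz":-6,"rx":0,"ry":0,"rz":0,"claw":1}]'
python3 -c "
from g import *
p,Rm=place('left',-.022,.17)
print(p,delta(p,Rm))"
```

```text
time: 21.45
tool_pos: [0.5949, -0.0118, 0.0316]
orientation: [-2.704, 0.073, -0.02]
contact_force: [0.5, -0.0, -0.1]
width: 0.205
grip_force: 0.0
time: 21.95
tool_pos: [0.5947, -0.0104, 0.0318]
orientation: [-2.702, 0.074, -0.018]
contact_force: [2.9, 10.4, 6.8]
width: 0.061
grip_force: 58.5
time: 22.65
tool_pos: [0.59, -0.0879, 0.1943]
orientation: [-2.704, 0.074, -0.019]
contact_force: [-0.6, 0.1, -2.5]
width: 0.064
grip_force: 59.2
[ 0.42154103 -0.34615693  0.1975    ] (array([-5.13,  8.02, -3.88]), array([ -2.45,  -2.46, -11.01]))
```

```bash
python3 -m crank '[{"tx":-5.13,"ty":8.02,"tz":-3.88,"rx":-2.45,"ry":-2.46,"rz":-11,"claw":1},{"tx":-5.13,"ty":8.02,"tz":-3.88,"rx":-2.45,"ry":-2.46,"rz":-11,"claw":1},{"tx":-5.13,"ty":8.02,"tz":-3.88,"rx":-2.45,"ry":-2.46,"rz":-11,"claw":1},{"tx":-5.13,"ty":8.02,"tz":-3.88,"rx":-2.45,"ry":-2.46,"rz":-11,"claw":1},{"tx":-5.13,"ty":8.02,"tz":-3.88,"rx":-2.45,"ry":-2.46,"rz":-11,"claw":1},{"tx":-5.13,"ty":8.02,"tz":-3.88,"rx":-2.45,"ry":-2.46,"rz":-11,"claw":1},{"tx":-5.13,"ty":8.02,"tz":-3.88,"rx":-2.45,"ry":-2.46,"rz":-11,"claw":1},{"tx":-5.13,"ty":8.02,"tz":-3.88,"rx":-2.45,"ry":-2.46,"rz":-11,"claw":1}]'
python3 -m crank '[{"tx":0,"ty":0,"tz":0,"rx":0,"ry":0,"rz":0,"claw":1},{"tx":0,"ty":0,"tz":0,"rx":0,"ry":0,"rz":0,"claw":1}]'
python3 -c "
from g import *
p,Rm=place('left',-.022,.17)
print(delta(p,Rm))"
```

```text
time: 23.45
tool_pos: [0.4203, -0.3466, 0.1957]
orientation: [-2.556, -1.604, -0.003]
contact_force: [0.1, 1.0, -1.1]
width: 0.06
grip_force: 59.1
time: 23.65
tool_pos: [0.4216, -0.3448, 0.1965]
orientation: [-2.56, -1.594, -0.004]
contact_force: [-0.0, -1.3, -0.8]
width: 0.066
grip_force: 58.9
(array([-0.04,  0.01, -0.04]), array([-0.65, -0.64, -2.83]))
```

```bash
python3 -m crank '[{"tx":0,"ty":0,"tz":0,"rx":-0.65,"ry":-0.64,"rz":-2.83,"claw":1},{"tx":0,"ty":0,"tz":0,"rx":-0.65,"ry":-0.64,"rz":-2.83,"claw":1},{"tx":0,"ty":0,"tz":0,"rx":-0.65,"ry":-0.64,"rz":-2.83,"claw":1},{"tx":0,"ty":0,"tz":0,"rx":-0.65,"ry":-0.64,"rz":-2.83,"claw":1},{"tx":0,"ty":0,"tz":0,"rx":-0.65,"ry":-0.64,"rz":-2.83,"claw":1}]'
python3 -c "
from g import *
p,Rm=place('left',-.022,.0)
print(delta(p,Rm))"
```

```text
time: 24.15
tool_pos: [0.4218, -0.3456, 0.1969]
orientation: [2.29, 2.149, -0.0]
contact_force: [0.2, -0.2, -1.1]
width: 0.059
grip_force: 59.0
(array([-0.02, -0.01,  5.65]), array([ 0.  ,  0.01, -0.02]))
```

```bash
python3 -m crank '[{"tx":-0.07,"ty":0,"tz":1.6,"rx":0,"ry":0,"rz":0,"claw":1},{"tx":-0.07,"ty":0,"tz":3.2,"rx":0,"ry":0,"rz":0,"claw":1},{"tx":-0.07,"ty":0,"tz":4.6,"rx":0,"ry":0,"rz":0,"claw":1},{"tx":-0.07,"ty":0,"tz":5.6,"rx":0,"ry":0,"rz":0,"claw":1},{"tx":-0.07,"ty":0,"tz":6.1,"rx":0,"ry":0,"rz":0,"claw":1},{"tx":-0.07,"ty":0,"tz":6.4,"rx":0,"ry":0,"rz":0,"claw":1},{"tx":-0.07,"ty":0,"tz":6.4,"rx":0,"ry":0,"rz":0,"claw":1},{"tx":-0.07,"ty":0,"tz":6.4,"rx":0,"ry":0,"rz":0,"claw":1}]'
python3 -m crank '[{"tx":0,"ty":0,"tz":0.06,"rx":0,"ry":0,"rz":0,"claw":1},{"tx":0,"ty":0,"tz":0.06,"rx":0,"ry":0,"rz":0,"claw":1}]'
python3 -m crank '[{"tx":0,"ty":0,"tz":0.06,"rx":0,"ry":0,"rz":0,"claw":1},{"tx":0,"ty":0,"tz":0.06,"rx":0,"ry":0,"rz":0,"claw":1}]'
```

```text
time: 24.95
tool_pos: [0.4223, -0.3488, 0.0055]
orientation: [2.284, 2.152, -0.001]
contact_force: [0.1, 0.1, -0.9]
width: 0.064
grip_force: 59.0
time: 25.15
tool_pos: [0.4223, -0.3488, 0.0041]
orientation: [2.282, 2.153, -0.001]
contact_force: [1.5, -0.6, -1.8]
width: 0.062
grip_force: 59.0
time: 25.35
tool_pos: [0.4219, -0.3485, 0.0017]
orientation: [2.283, 2.154, -0.001]
contact_force: [0.6, 0.3, -1.4]
width: 0.063
grip_force: 59.0
```

```bash
python3 -m crank '[{"tx":0,"ty":0,"tz":0.04,"rx":0,"ry":0,"rz":0,"claw":1},{"tx":0,"ty":0,"tz":0.04,"rx":0,"ry":0,"rz":0,"claw":1}]'
python3 -m crank '[{"tx":0,"ty":0,"tz":0.04,"rx":0,"ry":0,"rz":0,"claw":1},{"tx":0,"ty":0,"tz":0.04,"rx":0,"ry":0,"rz":0,"claw":1}]'
```

```text
time: 25.55
tool_pos: [0.4218, -0.3484, 0.0003]
orientation: [2.283, 2.154, -0.001]
contact_force: [-0.2, -0.1, -1.7]
width: 0.058
grip_force: 59.0
time: 25.75
tool_pos: [0.4219, -0.3484, -0.0009]
orientation: [2.283, 2.154, -0.001]
contact_force: [-0.4, 0.8, 0.1]
width: 0.065
grip_force: 59.3
```

Touching. Release and retreat, then check from both cameras.

```bash
python3 -m crank '[{"tx":0,"ty":0,"tz":0.02,"rx":0,"ry":0,"rz":0,"claw":0.8},{"tx":0,"ty":0,"tz":0.02,"rx":0,"ry":0,"rz":0,"claw":0.6},{"tx":0,"ty":0,"tz":0.02,"rx":0,"ry":0,"rz":0,"claw":0.6},{"tx":0,"ty":0,"tz":0.02,"rx":0,"ry":0,"rz":0,"claw":0.6},{"tx":0,"ty":0,"tz":-1,"rx":0,"ry":0,"rz":0,"claw":0.6},{"tx":0,"ty":0,"tz":-2.5,"rx":0,"ry":0,"rz":0,"claw":0.5},{"tx":0,"ty":0,"tz":-4,"rx":0,"ry":0,"rz":0,"claw":0.2},{"tx":0,"ty":0,"tz":-5.5,"rx":0,"ry":0,"rz":0,"claw":0}]'
python3 -m crank '[{"tx":3,"ty":-4,"tz":-1,"rx":0,"ry":0,"rz":0,"claw":0},{"tx":5,"ty":-4,"tz":-1,"rx":0,"ry":0,"rz":0,"claw":0},{"tx":8,"ty":-4,"tz":-1,"rx":0,"ry":0,"rz":0,"claw":0},{"tx":10,"ty":-4,"tz":-1,"rx":0,"ry":0,"rz":0,"claw":0},{"tx":10,"ty":-4,"tz":-1,"rx":0,"ry":0,"rz":0,"claw":0},{"tx":10,"ty":-4,"tz":-1,"rx":0,"ry":0,"rz":0,"claw":0},{"tx":10,"ty":-4,"tz":-1,"rx":0,"ry":0,"rz":0,"claw":0},{"tx":10,"ty":-4,"tz":-1,"rx":0,"ry":0,"rz":0,"claw":0}]'
python3 - <<'E'
from plant import eyes
import cv2,numpy as np
d=eyes.read_camera('top')['pixels'][:,:,::-1]; cv2.imwrite('pics/t10.png',d)
def asc(i,y0,y1,x0,x1):
    g=cv2.cvtColor(np.ascontiguousarray(i[y0:y1:2,x0:x1]),cv2.COLOR_BGR2GRAY)
    for r in g: print(''.join(' .:-=+*#%@'[min(9,v//24)] for v in r))
asc(d,206,305,425,490); print(); asc(d,206,298,172,230)
E
```

```text
time: 26.55
tool_pos: [0.4213, -0.3477, 0.1658]
orientation: [2.283, 2.154, -0.001]
contact_force: [1.7, -0.9, 0.4]
width: 0.503
grip_force: 0.0
time: 27.35
tool_pos: [0.3178, -0.0381, 0.1934]
orientation: [2.279, 2.159, -0.0]
contact_force: [-0.5, 0.1, -0.5]
width: 0.501
grip_force: 0.0
:::::::::-****+=--=++++++===+===============--==++-::=*#######%#%
:::::::::-*****+--====#%%%%%%%%####**********+++**=---+######%%#%
:::::::::-*****+=---==+++++++*****###%%%%%%%%%%%%%%%%%########%#%
:::::::::-***++++=*####*++*******+++++=+======+===+++++*##%#%##%%
:::::::::-++++++++###%%%%#%%%%########**#%%%%%###+++-:-*#%%%#####
:::::::::-++++++++#%%*==*%%###%%%##%%#%%%#%%%%%%#+++=-=======---=
:::::::.:-+++++++*#%%#++#%#########%%%%%@@@@@@@@%*++++++-::.:::::
:::::::::=+**++++*#%%%@@%%%%%%%%%%%%%@@@@@@@@@@@@#******-::::::::
::::::::-+*********++**************#*#@@@@@@@@@@@#*****+-::::::::
::::::::-***************************+*%@@@@@@@@@%******+-::::::::
::::::::-***************************+*%@@#==%@@@%******+-::::::::
::::::::-***************************+#%@@%#*%@@%#******+-::::::::
::::::::-+*********
[... 4503 characters left out ...]
--====-======-==========================-----:::..:
....:----====================-========-========-----::.:..
....:----=====-==-========--===================----:::::::
....:--:-====-===============-=====-===========---=-:::.::
....:--:-============-========-===-============-----::::::
:...:-:--=====================================----=-::::::
:...:-----=====-===========-=========-=========---=-::::::
::..:----====-===-=============================---=--:::::
:::.:---============-=-======--==-=-===---=====------:::::
:::.:--------====----------------------=-----------:::::::
::::::::::::::.:::..::::..........:.:....:::..:.::::.:::::
:::::.::::.:.::::::::.:::::::::::.::::.:.::.:::::::.::::::
```

Both trays check out: all brackets flat, spaced and parallel to their samples, with the same contact height each time.

```bash
python3 -c "
from plant import manip
print(manip.sign_off())"
```

```text
the job is handed in; nothing more can be done
None
```

I placed both left-hand brackets in the left-hand tray and the right-hand bracket in the right-hand tray, flat with flanges parallel to the samples, and handed the job in at about 27 s; no result came back at sign-off.

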